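Clamp a batch of jars on the orbital shaker

TASK

Get the orbital shaker ready for its run: flip up the cam lever that locks the clamp bar, slide the bar back, stand every amber jar upright in one row on the platform between bar and fence, then slide the bar up until it holds the jars against the fence and flip the lever right down again to lock it. Also set the shaker's endless programme selector so that its white pointer line is at the long mark on the robot's side of the dial, turning it the shorter way round. Leave the specimen cup and the other things on the worktop where they are.

Things in the scene. Friction and masses are not known exactly. Their poses are not given: they have to be found in the camera images.
- shaker: Low beige box, 184 x 320 x 50 mm (its x, y, z), fixed, but at another place and yaw in every start. Origin: centre of its underside; +x to the back, away from the robot, +y left. Left 220 mm: metal platform, 50 mm above the worktop, with a fixed fence 20 mm high along the back and the parallel clamp bar before it; jars stand between them. Right 76 mm: console, 56 mm up, with the selector.
- fence_face (a point): Point on the fixed fence's front face, at the middle of its length, at platform level. Axes as the shaker's: -x points from the fence to the clamp bar and the robot, y runs along the fence, z up. Low end rims, 12 mm high, stand at y = -108 and +108 mm. A jar touching the fence has its axis at x = -24 mm here.
- clamp (a joint): Slide of the clamp bar: gap in m between bar and fence faces, 0 to 0.090; grows as the bar comes forward, toward the robot. Starts nearly shut (under 0.025); jars held: 0.048. With the lever up it slides at 1.5 to 4 N and stays where left; with the lever down a cam brake holds it.
- clamp_face (a point): Point on the clamp bar's rear (jar side) face, at the middle of its length, at platform level; moves with the bar; axes as the shaker's. The bar is 10 mm thick, 204 mm long, 20 mm high. Its carriage in front of it, a block 56 mm deep, 94 mm wide, 20 mm high, bears the black knob (left) and the cam lever (right).
- clamp_knob (a point): Middle of the black round knob by which the bar is slid: an upright cylinder 22 mm in diameter, sides from 30 to 52 mm above the platform (this point 44 mm, 24 mm above the carriage's top); moves with the bar. The lever's pivot is 65 mm to its right and 14 mm nearer the robot.
- cam_lever (a joint): Angle in rad of the cam lever: 0 (stop) = lies level, pointing to the right (shaker's -y): locked. Grows as its free end is raised; 1.6 (stop) = stands upright: free. The cam bites below about 0.75, is tightest at 0.1 (under 10 N at the grip point); press it right down to the stop. It stays where it is left.
- lever_tip (a point): Grip point of the cam lever, near its free end, 44 mm from the pivot axis, at mid thickness. The black handle is a straight bar 12 mm wide (along the shaker's x), 8 mm thick, 14 to 54 mm from the pivot. Locked it is 29 mm above the platform, to the right of the carriage; up, its end is 82 mm above it. Pinched across its width it turns between the fingers as they follow its arc.
- cam_pivot (a point): Point on the lever's pivot axis (parallel to the shaker's x), mid width of the lever, 28 mm above the platform; axes as the shaker's; moves with the bar, 50 mm in front of its rear face.
- selector (a joint): Angle in rad of the programme selector, not wrapped, counter-clockwise from above: 0 = white pointer line to the back (shaker's +x), pi/2 = left, +pi and -pi alike = forward (-x), at the long mark: the target. Endless, no stops or detents, light (0.03 N m), stays where left; starts between -2.2 and 2.2.
- selector_grip (a point): Point on the selector's vertical axis, 22 mm above the console's top. Black disc 42 mm across, 6 mm high, with a bar grip across it 38 mm long, 11 mm wide, its top 33 mm above the console. Round it are seven small dots and, on the robot's side, one long mark. Its x axis lies along the bar, toward the white pointer line; z up.
- selector_tip (a point): Point at the outer end of the white pointer line on top of the selector's bar, 18 mm from its axis.
- microscope: Beige microscope, fixed at the same place in every start, behind the left jars: keep the hand clear of it. World extents: foot x from 0.573, y 0.176 to 0.357 m, 50 mm high; black stage x from 0.598 m, y 0.19 to 0.346 m, 150 to 163 mm above the worktop; whole 430 mm high.
- cup: Specimen cup with a broad screw lid, 64 mm across, 63 mm high, left, among the jars; origin: centre of its underside. Leave it alone.
- tape: Roll of tape lying flat, 67 mm across, 19 mm high; origin: centre of its underside. Leave it alone.
- timer: Bench timer, 38 x 64 x 61 mm, right of the shaker; origin: centre of its underside. Leave it alone.
- notes: Block of sticky notes, 67 x 68 x 21 mm; origin: centre of its underside. Leave it alone.
- jar_1: Squat amber glass jar with a black screw cap, 48 mm in diameter, 48 mm high, about 100 g. Origin: centre of its underside, z axis up its axis. 2 to 4 such jars are present; they start standing on the worktop left and right of the shaker. Behind the right ones is a fixed carton, 122 mm high with a drum on it (270 mm): its front runs in the world from x 0.589, y -0.597 to x 0.698, y -0.28 m.
- jar_2: Squat amber glass jar with a black screw cap, 48 mm in diameter, 48 mm high, about 100 g. Origin: centre of its underside, z axis up its axis. 2 to 4 such jars are present; they start standing on the worktop left and right of the shaker. Behind the right ones is a fixed carton, 122 mm high with a drum on it (270 mm): its front runs in the world from x 0.589, y -0.597 to x 0.698, y -0.28 m.
- jar_3: Squat amber glass jar with a black screw cap, 48 mm in diameter, 48 mm high, about 100 g. Origin: centre of its underside, z axis up its axis. 2 to 4 such jars are present; they start standing on the worktop left and right of the shaker. Behind the right ones is a fixed carton, 122 mm high with a drum on it (270 mm): its front runs in the world from x 0.589, y -0.597 to x 0.698, y -0.28 m.
- jar_4: Squat amber glass jar with a black screw cap, 48 mm in diameter, 48 mm high, about 100 g. Origin: centre of its underside, z axis up its axis. 2 to 4 such jars are present; they start standing on the worktop left and right of the shaker. Behind the right ones is a fixed carton, 122 mm high with a drum on it (270 mm): its front runs in the world from x 0.589, y -0.597 to x 0.698, y -0.28 m.

How it is judged:
By the outcome, as a careful person would: the job done as asked, in the order asked, and still so for the second after the job is handed in, with the robot touching nothing.
Of jar_1, jar_2, jar_3, jar_4 only 2 to 4 are there at a start; the rules pass over those that are not, and their reading is None.
At some moment in a run one of jar_1, jar_2, jar_3, jar_4 may be knocked a few centimetres aside while the robot is not near it.
It also fails if it takes over 210 s, if anything falls off the work surface, if the arm or the gripper's body presses on something with over 40 N, if the wrist force passes 120 N, or if a joint passes its speed limit or range.

ROBOT

A 6-joint arm with a two-finger parallel gripper is mounted at the origin on a cart in front of the work surface, level with it; the furniture and walls round the work are solid. World frame = base frame: x ahead of the robot, y to its left, z up, the work surface at z = 0. Lengths are in m, angles in rad, forces in N, time in s.
With the tool pointing down it reaches from about 0.35 to 1 m from the base axis. Payload 7.1 kg.
Tool frame: the origin (TCP) lies between the finger pads; the fingertips stand 22 mm ahead of it and the grasp point (between the pads) lies 3 mm ahead of it; z points along the fingers, y is the line along which they close (so a half turn about z gives the same grasp; the last joint's range is limited). The gripper opens to 85 mm and grips with 20 to 120 N. Pads are 22 mm wide; open, the fingers measure 114 mm over their backs; the gripper's body (76 mm by 85 mm) begins 54 mm behind the grasp point. The pads swing forward as they close: fully open they stand 13 mm farther back than shut.
Start: joints at [-1.332, 0.423, 1.63, -0, 1.089, -0.019], TCP at [0.159, -0.604, 0.253] pointing down, gripper open.
Joint ranges: [-3, 3], [-0.9, 2.11], [0.09, 2.58], [-1.31, 4.45], [0.11, 2.69], [-2.54, 2.54]. Speed limits (rad/s): [2.39, 2.39, 3.01, 3.14, 3.14, 3.14].

INTERFACE

Orientations are given as a rotation vector (axis times angle).
In Python, from rig import manip gives the robot as it stands. The module is installed in compiled form; this text tells all that it offers. Calls block until the motion is done:
- manip.move_to(position, orientation): joint-space move of the TCP to a pose.
- manip.servo_line(position, orientation=None, rate=0.15): straight line of the TCP; orientation=None keeps the orientation; rate is the mean speed in m/s.
- manip.set_joints(angles): joint-space move.
- manip.command_gripper(opening, f_grip=None): finger opening in m; f_grip is the grip in N (None keeps the last); returns when the fingers have stopped.
- manip.hold(seconds).
- manip.solve_ik(position, orientation): joint angles nearest the present ones, or None.
- manip.camera(name): name is "side" or "top" or "wrist"; returns a dict with "image" (480x640x3 uint8, red, green, blue), "fx", "fy", "cx", "cy" (pixels), "cam_to_world" (4x4, takes a point from camera to world coordinates); the wrist camera has in their place "mount" (4x4, takes a point from camera to tool coordinates, whose origin is the TCP and whose axes are the flange's). Camera axes: x right, y down, z forward; pixel columns grow to the right and rows downward; lengths in m; the calibration is good to about 2 mm. The wrist camera is an equidistant fisheye: a pixel r from the principal point sees the ray r / f radians off the axis. A picture is of the moment at which its call begins: read the wrist's pose just before it. There is no depth.
A pose or a line that the arm cannot do raises manip.IKError and nothing moves.
- manip.sign_off(): hands the job in; it is judged then, once.
Readings, each from a call of its own:
- manip.get_time(): time.
- manip.get_joint_positions(): joint angles.
- manip.get_joint_vel(): joint speeds.
- manip.get_tau(): joint torques, N m.
- manip.get_position(): TCP position.
- manip.get_ee_rot(): TCP orientation.
- manip.get_contact_force(): force on the tool from outside, world axes, zero at the start.
- manip.get_torque(): the same for the moment, N m.
- manip.get_width(): finger opening in m.
- manip.get_grip_force(): force on a finger pad.
Only numpy, scipy, OpenCV 4.12 (cv2) and the standard library are available. Lean on these libraries where they do the work, as an engineer would, in place of code of your own. Each camera call takes 0.05 s, during which the arm holds its last target. There are 200 camera calls.

## Working session

There is one attempt and no reset: what is moved stays moved. The work goes in short steps, each a Python script; the robot and the scene stay as the last script left them, time stands still between calls to the robot, and variables do not carry over. Pictures are saved under pics/ and viewed, at most 14 in all, crops included, and the job is handed in when it is done.

```bash
mkdir -p pics; ls; python3 - <<'E'
from rig import manip
import cv2,numpy as np
print(manip.get_time(),manip.get_position(),manip.get_ee_rot())
for n in ("top","side"):
    c=manip.camera(n); cv2.imwrite(f"pics/{n}0.png",c["image"][:,:,::-1])
    print(n,c["fx"],c["fy"],c["cx"],c["cy"],np.round(c["cam_to_world"],4).tolist())
    np.savez(n+".npz",K=[c["fx"],c["fy"],c["cx"],c["cy"]],T=c["cam_to_world"],im=c["image"])
c=manip.camera("wrist");print(c["fx"],c["cx"],c["cy"],np.round(c["mount"],4).tolist())
E
```

```text
pics
0.0 [ 0.15923366 -0.60381421  0.2525225 ] [-3.11393772e+00 -4.03599554e-01  2.73556540e-04]
top 489.3496210011354 489.3496210011354 317.5795158283236 233.07323698681057 [[-0.0281, -0.9857, 0.1662, 0.3443], [-0.9995, 0.0303, 0.0109, -0.1096], [-0.0158, -0.1658, -0.986, 1.2161], [0.0, 0.0, 0.0, 1.0]]
side 579.0960354669166 579.0960354669166 314.05976367780517 231.354064129244 [[-0.9837, -0.0972, 0.1514, 0.305], [-0.1791, 0.4475, -0.8761, 1.3473], [0.0174, -0.889, -0.4577, 0.8347], [0.0, 0.0, 0.0, 1.0]]
371.64829954431775 317.5810582185247 237.07760767441133 [[-0.0005, -0.9604, -0.2787, 0.0705], [1.0, -0.0005, 0.0, -0.0001], [-0.0001, -0.2787, 0.9604, -0.1201], [0.0, 0.0, 0.0, 1.0]]
```

View pics/top0.png

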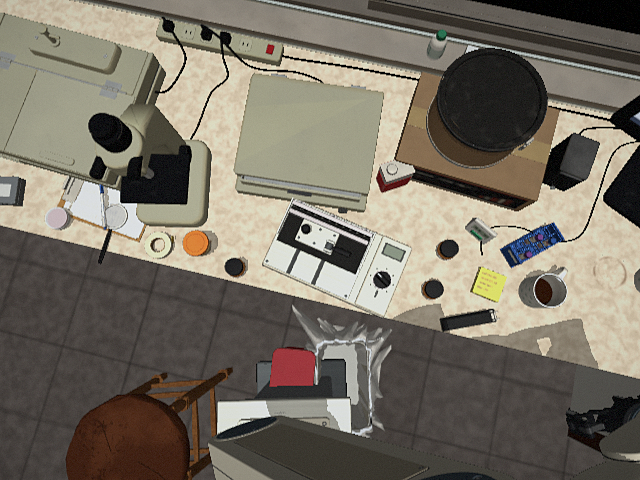

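View pics/side0.png

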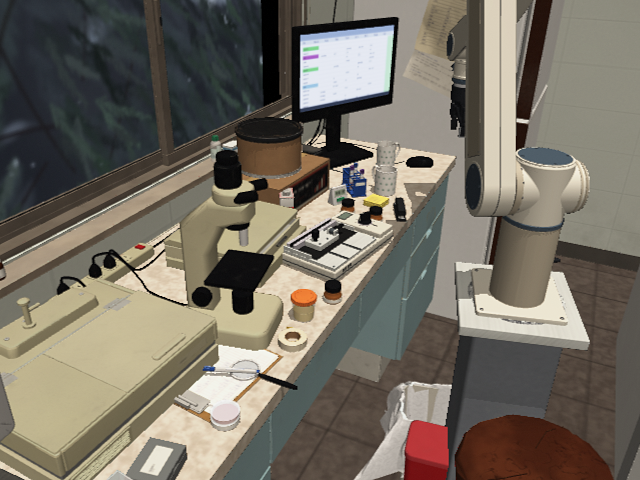

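The top view shows three jars, with caps at (235,267), (449,249) and (433,289). The cup is at (196,243). The shaker runs from about (262,200) to (412,318), with its selector at (382,280). I'll zoom in on the shaker next.

```bash
python3 - <<'E'
import cv2,numpy as np
im=np.load("top.npz")["im"][190:325,255:415,::-1]
cv2.imwrite("pics/crop.png",cv2.resize(im,None,fx=4.4,fy=4.4,interpolation=cv2.INTER_CUBIC))
E
```

```text
(no output)
```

View pics/crop.png

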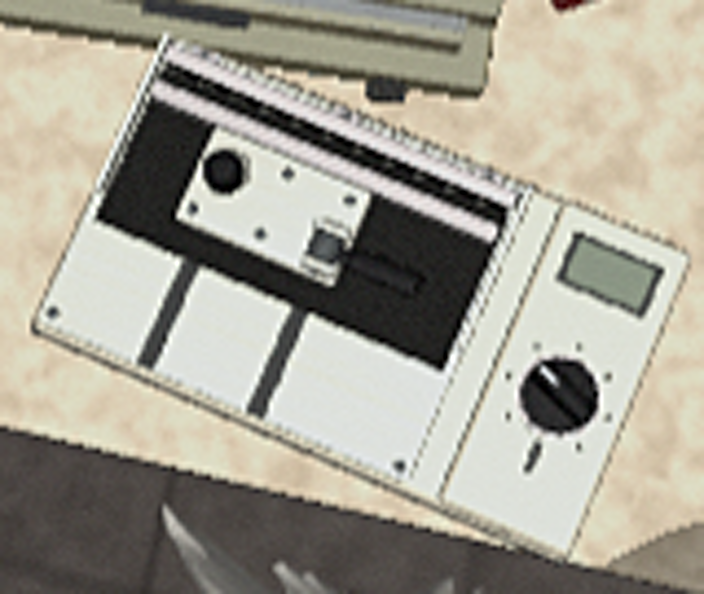

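```bash
cat > h.py <<'E'
import numpy as np
def ray(px,cam):
    d=np.load(cam+".npz"); fx,fy,cx,cy=d["K"]; T=d["T"]
    return T[:3,3],T[:3,:3]@np.array([(px[0]-cx)/fx,(px[1]-cy)/fy,1.])
def atz(px,z,cam="top"):
    o,v=ray(px,cam); return o+v*(z-o[2])/v[2]
def crop(u,v): return (u/4.4+255-.4,v/4.4+190-.4)
E
python3 - <<'E'
from h import *
import cv2
P={k:atz(crop(*p),z) for k,p,z in [("FL",(35,325),.05),("BL",(165,38),.05),("FR",(568,555),.056),("BR",(688,250),.056),
 ("knob",(224,172),.102),("selc",(559,396),.062),("seltip",(541,366),.089),("mark",(533,455),.056),("levend",(418,281),.083),("levpiv",(325,246),.09),("fenceL",(172,45),.07),("fenceR",(516,197),.07),("barL",(156,88),.07),("barR",(492,232),.07)]}
for k,v in P.items(): print(k,np.round(v,4))
a=np.array([[-.092,.16],[.092,.16],[-.092,-.16],[.092,-.16]]);b=np.array([P[k][:2] for k in("FL","BL","FR","BR")])
H=cv2.estimateAffinePartial2D(a,b)[0];s=np.hypot(H[0,0],H[1,0]);psi=np.arctan2(H[1,0],H[0,0]);print("scale",s,"yaw",psi,"org",H[:,2])
R=np.array([[np.cos(psi),-np.sin(psi)],[np.sin(psi),np.cos(psi)]])
for k,v in P.items(): print(k,np.round(R.T@(v[:2]-H[:,2]),4))
# blobs for jars (dark caps) in top
im=np.load("top.npz")["im"].astype(int)
m=(im.sum(2)<170).astype(np.uint8); n,l,st,c=cv2.connectedComponentsWithStats(m)
for px in((235,267),(449,249),(433,289)):
    i=l[px[1],px[0]]; print(px,st[i],c[i],np.round(atz(c[i],.046),4))
m=((im[:,:,0]>180)&(im[:,:,2]<90)).astype(np.uint8); n,l,st,c=cv2.connectedComponentsWithStats(m); i=l[243,196]; print("cup",st[i],atz(c[i],.063))
E
```

```text
FL [0.4711 0.0372 0.05  ]
BL [ 0.6293 -0.0368  0.05  ]
FR [ 0.3397 -0.2455  0.056 ]
BR [ 0.5008 -0.3186  0.056 ]
knob [ 0.5433 -0.0697  0.102 ]
selc [ 0.4235 -0.2442  0.062 ]
seltip [ 0.4375 -0.2324  0.089 ]
mark [ 0.3928 -0.2295  0.056 ]
levend [ 0.4849 -0.1703  0.083 ]
levpiv [ 0.5041 -0.1216  0.09  ]
fenceL [ 0.6203 -0.0418  0.07  ]
fenceR [ 0.5305 -0.2255  0.07  ]
barL [ 0.5966 -0.0326  0.07  ]
barR [ 0.5118 -0.2117  0.07  ]
scale 0.9670372691775543 yaw -0.4316618192912315 org [ 0.48521109 -0.14092686]
FL [-0.0873  0.1559]
BL [0.0873 0.1549]
FR [-0.0885 -0.1558]
BR [ 0.0885 -0.1549]
knob [0.0229 0.089 ]
selc [-0.0129 -0.1196]
seltip [-0.005  -0.1031]
mark [-0.0469 -0.1191]
levend [ 0.012  -0.0268]
levpiv [0.0091 0.0255]
fenceL [0.0812 0.1466]
fenceR [ 0.0765 -0.0579]
barL [0.0558 0.145 ]
barR [ 0.0538 -0.0532]
(235, 267) [225 258  20  19 268] [234.14179104 266.74253731] [0.4657 0.1061 0.046 ]
(449, 249) [439 240  20  19 272] [448.15441176 248.36764706] [ 0.4947 -0.4092  0.046 ]
(433, 289) [424 280  20  19 279] [433.01792115 288.95340502] [ 0.3989 -0.3664  0.046 ]
cup [183 231  25  25 486] [0.52435521 0.19728541 0.063     ]
```

```bash
cat >> h.py <<'E'
import cv2
from rig import manip
from scipy.spatial.transform import Rotation as Ro
PSI=-0.4317
def down(yaw): return (Ro.from_euler("z",yaw)*Ro.from_euler("x",np.pi)).as_rotvec()
def look(name=None):
    T=np.eye(4);T[:3,:3]=Ro.from_rotvec(manip.get_ee_rot()).as_matrix();T[:3,3]=manip.get_position()
    c=manip.camera("wrist"); 
    W=dict(f=c["fx"],c=np.array([c["cx"],c["cy"]]),T=T@c["mount"],im=c["image"])
    if name: cv2.imwrite(f"pics/{name}.png",c["image"][:,:,::-1]); np.savez(name+".npz",**W)
    return W
def watz(W,px,z):
    d=np.array(px)-W["c"]; r=np.hypot(*d); t=r/W["f"]
    v=W["T"][:3,:3]@np.r_[d/max(r,1e-9)*np.sin(t),np.cos(t)]; o=W["T"][:3,3]
    return o+v*(z-o[2])/v[2]
def wpix(W,p):
    q=np.linalg.inv(W["T"])@np.r_[p,1]; r=np.hypot(q[0],q[1])
    return W["c"]+q[:2]/r*W["f"]*np.arctan2(r,q[2])
def go(xy,z,yaw,**k): manip.move_to([*xy,z],down(yaw))
def line(xy,z,yaw=None,rate=.15): manip.servo_line([*xy,z],None if yaw is None else down(yaw),rate)
E
python3 - <<'E'
from h import *
go((.485,-.141),.25,PSI+np.pi/2)
look("w1");print(manip.get_time(),manip.get_position())
E
```

```text
2.2417 [ 0.48496619 -0.14177434  0.25000369]
```

View pics/w1.png

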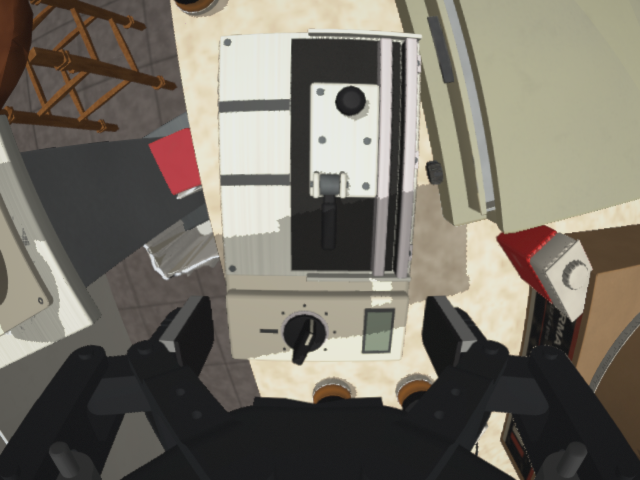

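The wrist view shows the knob at (350,100), the lever from (329,185) to (329,249), and the selector at about (305,333). The bar's columns are about 379–391 and the fence is at about 408. I'll zoom in on the selector to read its pointer, and fit the numbers.

```bash
python3 - <<'E'
from h import *
W=dict(np.load("w1.npz"))
a=W["im"][285:380,230:420,::-1]; b=W["im"][70:275,290:430,::-1]
A=cv2.resize(a,None,fx=4,fy=4,interpolation=2);B=cv2.resize(b,None,fx=2.6,fy=2.6,interpolation=2)
cv2.imwrite("pics/c1.png",A); cv2.imwrite("pics/c2.png",B)
R=np.array([[np.cos(PSI),-np.sin(PSI)],[np.sin(PSI),np.cos(PSI)]]);o=np.array([.4852,-.1409])
for k,p,z in [("FL",(219,38),.05),("FR",(231,359),.056),("BR",(403,360),.056),("knob",(350,100),.102),("sel",(305,333),.062),("piv",(329,185),.085),("lend",(329,249),.083),("barrear",(391,180),.07),("fence",(407,180),.07),("mark",(268,331),.056)]:
    w=watz(W,p,z); print(k,np.round(w,4),np.round(R.T@(w[:2]-o),4))
E
```

```text
FL [0.4733 0.0373 0.05  ] [-0.0854  0.1569]
FR [ 0.3396 -0.2419  0.056 ] [-0.09   -0.1527]
BR [ 0.5007 -0.3178  0.056 ] [ 0.0881 -0.1542]
knob [ 0.5451 -0.0659  0.102 ] [0.023  0.0932]
sel [ 0.4258 -0.2404  0.062 ] [-0.0123 -0.1152]
piv [ 0.5052 -0.1183  0.085 ] [0.0087 0.0289]
lend [ 0.4836 -0.1662  0.083 ] [ 0.0091 -0.0237]
barrear [ 0.553  -0.1376  0.07  ] [0.0602 0.0314]
fence [ 0.5655 -0.143   0.07  ] [0.0738 0.0317]
mark [ 0.3919 -0.2268  0.056 ] [-0.0488 -0.117 ]
```

View pics/c1.png

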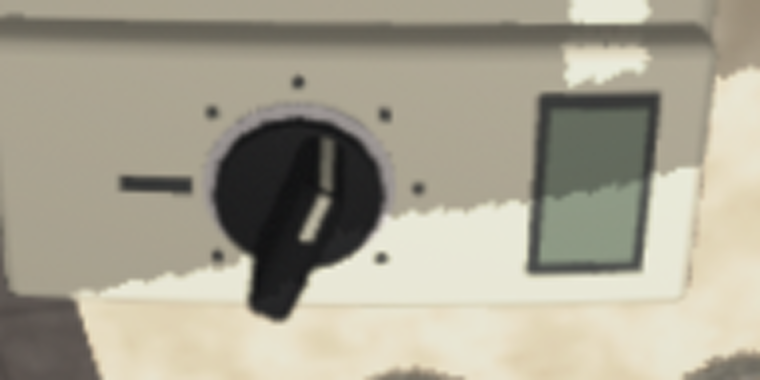

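View pics/c2.png

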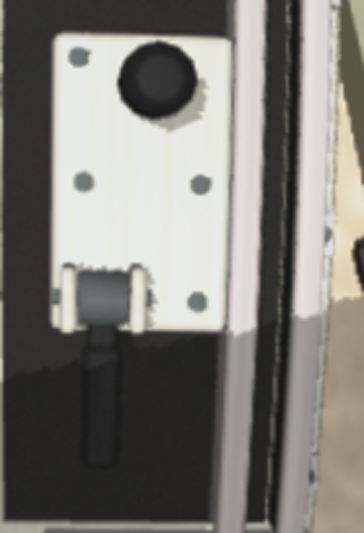

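The bar grip leans away from the camera. Its top face runs from the pointer end at crop (325,192) to the far end at (273,316), so the pointer direction can be computed from those two points.

```bash
python3 - <<'E'
from h import *
W=dict(np.load("w1.npz"))
f=lambda u,v,z:watz(W,(230+u/4-.4,285+v/4-.4),z)
a=f(325,192,.089);b=f(273,314,.089);d=f(299,190,.062)
print(a,b,np.hypot(*(a-b)[:2]),"mid",(a+b)/2,"disc",d,"ang",np.arctan2(*(a-b)[1::-1])-PSI)
R=Ro.from_euler("z",PSI).as_matrix()
R=np.array([[np.cos(PSI),-np.sin(PSI)],[np.sin(PSI),np.cos(PSI)]])
g=lambda u,v,z:watz(W,(290+u/2.6-.4,70+v/2.6-.4),z)
for k,p in dict(knob=(158,79,.102),levA=(101,335,.083),levB=(100,466,.083),barrearT=(266,20,.07),barrearB=(243,520,.07),fT=(302,20,.07),fB=(275,520,.07)).items():
    w=g(*p);print(k,np.round(w,4),np.round(R.T@(w[:2]-[.4852,-.1409]),4))
E
```

```text
[ 0.43837703 -0.22784408  0.089     ] [ 0.41341874 -0.25283882  0.089     ] 0.03532213831344096 mid [ 0.42589789 -0.24034145  0.089     ] disc [ 0.42566386 -0.23919944  0.062     ] ang 1.2178278524807309
knob [ 0.5453 -0.066   0.102 ] [0.0233 0.0932]
levA [ 0.5004 -0.1281  0.083 ] [0.0084 0.0179]
levB [ 0.4829 -0.1658  0.083 ] [ 0.0084 -0.0235]
barrearT [ 0.5879 -0.0605  0.07  ] [0.0596 0.116 ]
barrearB [ 0.5173 -0.2075  0.07  ] [ 0.0571 -0.047 ]
fT [ 0.5986 -0.0647  0.07  ] [0.0711 0.1167]
fB [ 0.5273 -0.2123  0.07  ] [ 0.0681 -0.0472]
```

```bash
sed -i 's/PSI=-0.4317/PSI=-0.44/' h.py; cat >> h.py <<'E'
EX=np.array([np.cos(PSI),np.sin(PSI)]);EY=np.array([-np.sin(PSI),np.cos(PSI)])
KNOB=np.array([.5451,-.0662]); PIV=KNOB-.014*EX-.065*EY
def stat(t=""): print(t,"t%.1f"%manip.get_time(),np.round(manip.get_position(),4),"F",np.round(manip.get_contact_force(),1),"w%.4f"%manip.get_width(),"g%.1f"%manip.get_grip_force())
E
python3 - <<'E'
from h import *
Y=PSI+np.pi/2
tip=PIV-.044*EY; print(PIV,tip)
manip.command_gripper(.04,20)
go(tip,.14,Y); stat()
line(tip,.082,rate=.1); stat("at")
manip.command_gripper(.0,20); stat("grip")
for a in np.linspace(0,1.6,9)[1:]:
    line(PIV-.044*np.cos(a)*EY,.078+.003+.044*np.sin(a),rate=.08); stat("%.1f"%a)
E
```

```text
[ 0.50474741 -0.11904571] [ 0.48600608 -0.15885478]
 t3.3 [ 0.4862 -0.1589  0.1402] F [-0.  0.  0.] w0.0400 g0.0
at t4.0 [ 0.4866 -0.159   0.0826] F [ 0.1 -0.7  0.4] w0.0405 g0.0
grip t4.4 [ 0.4866 -0.1591  0.0826] F [-0.3 -0.2  4.5] w0.0115 g24.0
0.2 t4.6 [ 0.4869 -0.1583  0.0902] F [ 0.4 -0.9  1.5] w0.0117 g22.9
0.4 t4.9 [ 0.4879 -0.156   0.0985] F [-1.  -2.2  2.9] w0.0114 g22.9
0.6 t5.1 [ 0.4897 -0.1521  0.106 ] F [ 2.3 -4.   3.8] w0.0113 g23.1
0.8 t5.4 [ 0.4917 -0.1469  0.1125] F [ 0.4 -3.7  4.9] w0.0114 g23.0
1.0 t5.7 [ 0.4937 -0.1404  0.1176] F [-2.6 -3.1  4.6] w0.0113 g22.7
1.2 t5.9 [ 0.4969 -0.1333  0.1216] F [-3.3 -2.7  2.6] w0.0121 g22.2
1.4 t6.2 [ 0.5008 -0.1256  0.124 ] F [-2.5 -2.6  3.4] w0.0117 g21.7
1.6 t6.4 [ 0.5048 -0.1177  0.1248] F [-2.9 -2.2  3.4] w0.0115 g21.0
```

```bash
python3 - <<'E'
from h import *
Y=PSI+np.pi/2
manip.command_gripper(.04); p=manip.get_position()[:2]
line(p,.17); stat("up")
go(KNOB,.17,Y); line(KNOB,.097,rate=.12); stat("at")
manip.command_gripper(.0,40); stat("grip")
for d in (.03,.055,.065,.072):
    line(KNOB-d*EX,.097,rate=.06); stat(d)
manip.command_gripper(.045); stat("rel")
line(KNOB-.072*EX,.2)
go((.46,-.13),.25,Y); look("w2"); stat()
E
```

```text
up t7.3 [ 0.5055 -0.1178  0.1701] F [-0.  -0.2 -0.2] w0.0399 g0.0
at t8.4 [ 0.5453 -0.0665  0.0973] F [0.8 0.4 1. ] w0.0399 g0.0
grip t8.7 [ 0.5457 -0.0664  0.098 ] F [-0.6 -0.7  5.6] w0.0208 g39.1
0.03 t9.3 [ 0.5178 -0.0531  0.0979] F [-2.2 -0.1 11. ] w0.0209 g39.9
0.055 t9.9 [ 0.4952 -0.0424  0.0979] F [-1.5 -0.2 12.3] w0.0207 g39.9
0.065 t10.2 [ 0.4861 -0.0381  0.0979] F [-1.9 -0.3 11.7] w0.0209 g40.0
0.072 t10.5 [ 0.4799 -0.0352  0.0979] F [-2.2 -0.5 11.9] w0.0208 g40.3
rel t10.8 [ 0.4796 -0.0354  0.0968] F [-0.3 -0.2 -0.4] w0.0453 g0.0
 t12.2 [ 0.4594 -0.1298  0.249 ] F [ 0.3  0.  -0.3] w0.0450 g0.0
```

View pics/w2.png

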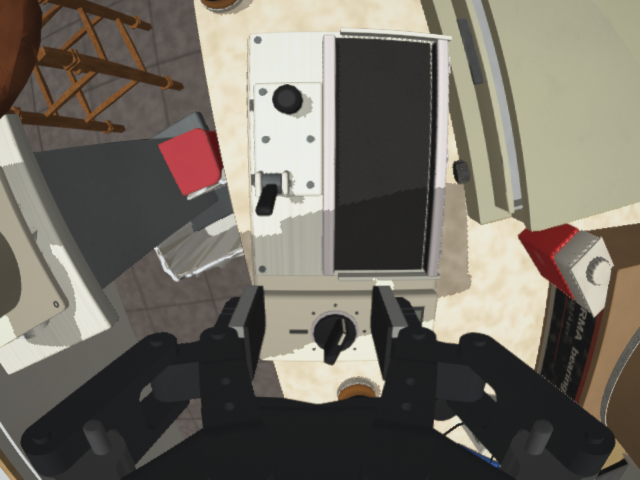

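The bar is now forward, with its rear face at about column 334 and the fence face at about column 435. The black gap between the rims spans rows 37–272, and the lever is up. Next I'll compute the slot geometry.

```bash
python3 - <<'E'
from h import *
W=dict(np.load("w2.npz"))
R=np.c_[EX,EY]
for k,p,z in [("bar",(334,155),.07),("fence",(435,155),.07),("barT",(335,40),.07),("fenceT",(437,40),.07),("barB",(334,272),.07),("fenceB",(430,272),.07),("rimT",(385,36),.062),("rimB",(385,273),.062),("knob",(287,99),.102)]:
    w=watz(W,p,z); print(k,np.round(w,4),np.round(R.T@(w[:2]-KNOB),4))
E
```

```text
bar [ 0.4932 -0.0887  0.07  ] [-0.0374 -0.0425]
fence [ 0.57   -0.1226  0.07  ] [ 0.0465 -0.0405]
barT [ 0.5341 -0.0038  0.07  ] [-0.0365  0.0518]
fenceT [ 0.6125 -0.0348  0.07  ] [0.0476 0.0572]
barB [ 0.4514 -0.1795  0.07  ] [-0.0366 -0.1424]
fenceB [ 0.5288 -0.2172  0.07  ] [ 0.0496 -0.1436]
rimT [ 0.5749 -0.0151  0.062 ] [0.0052 0.059 ]
rimB [ 0.4914 -0.2034  0.062 ] [ 0.0098 -0.147 ]
knob [ 0.48   -0.0354  0.102 ] [-0.072   0.0001]
```

```bash
cat >> h.py <<'E'
def findcap(guess,name,yaw,z=.2,zc=.048):
    go(guess,z,yaw); W=look(name); g=W["im"].max(2)
    n,l,st,c=cv2.connectedComponentsWithStats((g<60).astype(np.uint8))
    best=None
    for i in range(1,n):
        if 600<st[i,4]<8000 and max(st[i,2:4])<1.6*min(st[i,2:4]):
            w=watz(W,st[i,:2]+(st[i,2:4]-1)/2,zc)[:2]; e=np.hypot(*(w-guess))
            print("  blob",st[i],np.round(w,4),"%.3f"%e)
            if best is None or e<best[0]: best=(e,w)
    return best
E
python3 - <<'E'
from h import *
manip.command_gripper(.075)
for n,g,y in (("j1",(.468,.110),1.0),("j2",(.4967,-.4052),1.13),("j3",(.4009,-.3624),1.13)):
    print(n,findcap(np.array(g),n,y)); stat()
A=np.hstack([cv2.resize(cv2.imread(f"pics/{n}.png"),(400,300)) for n in("j1","j3")]);cv2.imwrite("pics/j.png",A)
E
```

```text
blob [ 289  194   54   56 2355] [0.4688 0.1137] 0.004
j1 (np.float64(0.0038227879011525955), array([0.46878141, 0.11374207]))
 t13.7 [0.4684 0.1092 0.2003] F [ 0.3 -1.3  0.4] w0.0751 g0.0
  blob [  94   53   68   55 2231] [ 0.4129 -0.232 ] 0.192
  blob [ 293  202   55   56 2383] [ 0.4974 -0.407 ] 0.002
  blob [ 165  206   53   54 2183] [ 0.4043 -0.3656] 0.101
j2 (np.float64(0.001975296491996827), array([ 0.4974099 , -0.40704332]))
 t15.6 [ 0.4972 -0.4042  0.2   ] F [-1.  -0.2  0.3] w0.0754 g0.0
  blob [ 246   32   58   62 2475] [ 0.425  -0.2374] 0.127
  blob [ 422  200   53   54 2165] [ 0.4941 -0.4056] 0.103
  blob [ 293  202   54   56 2372] [ 0.401  -0.3646] 0.002
  blob [ 229  267  107  115 4577] [ 0.3378 -0.4254] 0.089
j3 (np.float64(0.002239399928258605), array([ 0.40102803, -0.36463574]))
 t16.1 [ 0.4018 -0.3625  0.2007] F [0.5 0.3 0.5] w0.0753 g0.0
```

View pics/j.png

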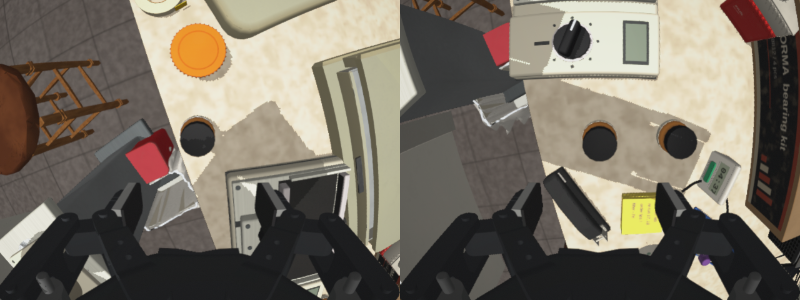

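Both jars are found within 4 mm of where I expected them, and nothing is crowding them. I'll pick jar_3 first.

```bash
cat >> h.py <<'E'
def slot(i): return KNOB+.012*EX+(-.044+.076*i)*EY
def pick(w,yaw):
    go(w,.13,yaw); line(w,.037,rate=.12); stat("at")
    manip.command_gripper(.0,30); stat("grip"); line(manip.get_position()[:2],.2,rate=.2); stat("up")
def place(s):
    go(s,.2,PSI); line(s,.105,rate=.15); line(s,.0885,rate=.05); stat("down")
    manip.command_gripper(.064); line(s,.2,rate=.2); stat("rel")
E
python3 - <<'E'
from h import *
manip.command_gripper(.066)
pick(np.array([.401,-.3646]),PSI+np.pi/2); place(slot(-1))
look("p1")
E
```

```text
at t17.7 [ 0.4015 -0.365   0.0378] F [-0.2 -0.1 -0.4] w0.0661 g0.0
grip t18.0 [ 0.4014 -0.365   0.0381] F [-1.4  1.5  6.5] w0.0432 g27.9
up t19.0 [ 0.4008 -0.3644  0.1991] F [-0.6 -0.4 -1.7] w0.0430 g27.4
down t22.0 [ 0.5048 -0.1799  0.0883] F [ 0.6 -0.6 -0.1] w0.0430 g27.5
rel t23.0 [ 0.5043 -0.1797  0.1993] F [ 0.9 -0.3  0.2] w0.0638 g0.0
```

View pics/p1.png

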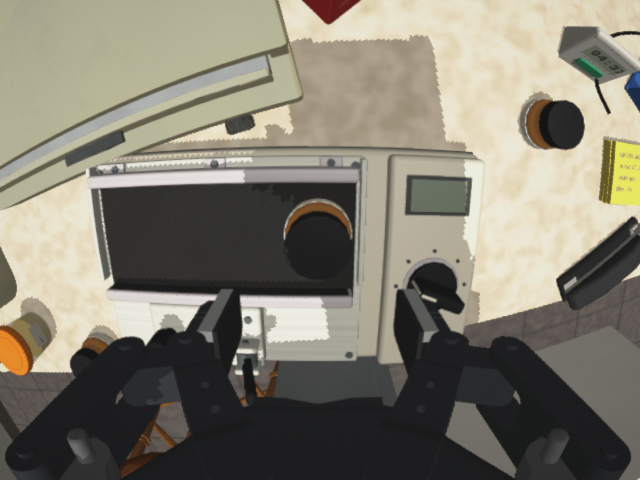

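Jar_3 stands in the right slot, with its cap at (318,246). I'll place the other two, looking again before each pick.

```bash
python3 - <<'E'
from h import *
for n,g,y,s in (("k2",(.4974,-.407),PSI+np.pi/2,0),("k1",(.4688,.1137),1.0,1)):
    manip.command_gripper(.066)
    e,w=findcap(np.array(g),n,y); print(n,e,w)
    if e>.006:
        e,w=findcap(w,n+"b",y); print("again",e,w)
    assert e<.01
    pick(w,y); assert manip.get_width()>.035
    place(slot(s))
go(slot(0)-.03*EX,.28,PSI); look("p2")
E
```

```text
blob [  92   50   69   56 2226] [ 0.4131 -0.2316] 0.195
  blob [ 291  200   55   56 2393] [ 0.4971 -0.4073] 0.000
k2 0.00043218434224249564 [ 0.49705206 -0.40725636]
at t26.3 [ 0.4976 -0.4077  0.0377] F [ 1.1  0.5 -1.3] w0.0668 g0.0
grip t26.7 [ 0.4975 -0.4076  0.0382] F [-1.4  1.7  5.9] w0.0427 g28.2
up t27.6 [ 0.4968 -0.4071  0.1988] F [-1.3  0.1 -0.8] w0.0429 g27.4
down t30.7 [ 0.5373 -0.1111  0.0883] F [ 0.3 -0.3 -0.7] w0.0431 g27.6
rel t31.7 [ 0.5366 -0.111   0.1993] F [-1.   0.6 -1.5] w0.0640 g0.0
  blob [ 291  199   54   56 2359] [0.4688 0.1136] 0.000
k1 0.00014824416086775855 [0.4688166  0.11355269]
at t34.3 [0.4695 0.1137 0.0377] F [ 0.7 -0.1  0.6] w0.0659 g0.0
grip t34.6 [0.4693 0.1137 0.038 ] F [-1.2 -0.2  6.9] w0.0436 g27.9
up t35.6 [0.4686 0.1136 0.1992] F [ 0.7  0.  -0.5] w0.0434 g27.3
down t37.9 [ 0.5694 -0.0424  0.0882] F [ 1.2 -0.4 -0.3] w0.0430 g27.3
rel t38.9 [ 0.5689 -0.0423  0.1993] F [-0.3  0.3  0.4] w0.0639 g0.0
```

View pics/p2.png

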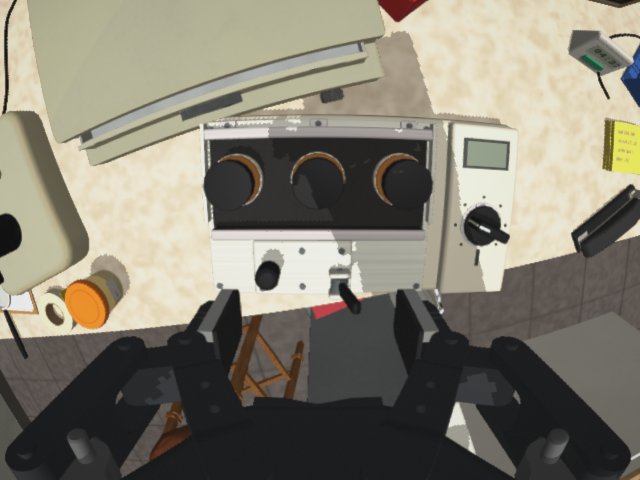

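All three jars stand in a row, at about (230,182), (317,182) and (405,182), with the bar clear of them. Now I'll close the bar until the force rises.

```bash
python3 - <<'E'
from h import *
Y=PSI+np.pi/2; K=KNOB-.072*EX
manip.command_gripper(.034); go(K,.18,Y); line(K,.097,rate=.12); stat("at")
manip.command_gripper(.0,40); stat("grip")
f=lambda: manip.get_contact_force()[:2]@EX
line(K+.02*EX,.098,rate=.04); print(f()); f0=f()
for d in np.arange(.022,.0461,.001):
    line(K+d*EX,.098,rate=.02); v=f(); print("%.3f %.1f"%(d,v),end=" | ")
    if v<-14: break
stat("end")
manip.command_gripper(.034); stat("rel")
p=manip.get_position()[:2]; np.save("kn.npy",p); print("travel",(p-K)@EX)
line(p,.2); go(p-.02*EX-.04*EY,.25,Y); look("p3")
E
```

```text
at t42.1 [ 0.4804 -0.0356  0.0974] F [-0.1 -0.9  0.4] w0.0341 g0.0
grip t42.3 [ 0.4806 -0.0356  0.0979] F [-0.2 -0.7  5.8] w0.0205 g39.2
1.2843126216802565
0.022 0.9 | 0.023 -3.0 | 0.024 -2.9 | 0.025 -2.6 | 0.026 -3.7 | 0.027 -2.3 | 0.028 -2.2 | 0.029 -2.8 | 0.030 -3.2 | 0.031 -2.6 | 0.032 -2.8 | 0.033 -2.5 | 0.034 -2.7 | 0.035 -2.7 | 0.036 -3.5 | 0.037 -3.1 | 0.038 -7.8 | 0.039 -9.9 | 0.040 -14.0 | 0.041 -16.9 | end t48.0 [ 0.5132 -0.0511  0.0979] F [-11.7  14.9  12.3] w0.0207 g41.3
rel t48.3 [ 0.5175 -0.0534  0.0982] F [0.4 0.6 0.3] w0.0340 g0.0
travel 0.04159362700029294
```

View pics/p3.png

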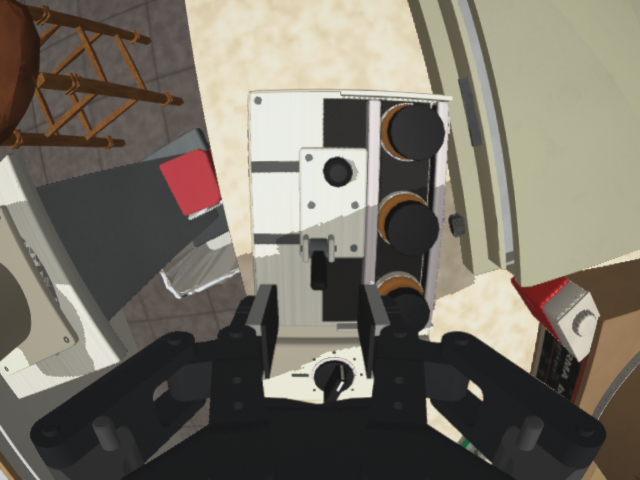

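The bar is against all three jars. Its knob is at (338,172), and it travelled about 0.037 m, which matches a gap of about 0.047–0.048. Now I'll lock the lever.

```bash
python3 - <<'E'
from h import *
W=dict(np.load("p3.npz")); k=watz(W,(338,172),.102)[:2]; K=KNOB-.0353*EX
print("img knob rel",(k-K)@EX,(k-K)@EY)
Y=PSI+np.pi/2; P=K-.014*EX-.065*EY
manip.command_gripper(.036); go(P,.2,Y); line(P,.127,rate=.12); stat("at")
manip.command_gripper(0,30); stat("grip")
for a in np.r_[np.linspace(1.6,0,9)[1:],-.07]:
    line(P-.044*np.cos(a)*EY,.081+.044*np.sin(a),rate=.06); stat("%.2f"%a)
manip.command_gripper(.034); t=manip.get_position()[:2]; line(t,.14); manip.command_gripper(0,20)
line(P-.046*EY,.108,rate=.1)
for z in np.arange(.106,.094,-.001):
    line(P-.046*EY,z,rate=.03)
    if manip.get_contact_force()[2]>18: break
stat("press"); line(P-.046*EY,.2)
go(P+.03*EX,.28,PSI+np.pi/2); look("p4"); stat()
E
```

```text
img knob rel -0.0006645329983978596 0.0011624065162910817
at t50.8 [ 0.4736 -0.104   0.1278] F [0.4 0.5 0.4] w0.0360 g0.0
grip t51.2 [ 0.4724 -0.1038  0.1279] F [-4.6  0.9  8.1] w0.0110 g32.1
1.40 t51.5 [ 0.4692 -0.1105  0.1254] F [-4.4  2.8  9.4] w0.0109 g33.9
1.20 t51.8 [ 0.4657 -0.1179  0.1226] F [-2.   4.6  3.1] w0.0113 g34.3
1.00 t52.0 [ 0.4624 -0.1249  0.1184] F [-0.7  5.7  2.7] w0.0110 g35.1
0.80 t52.4 [ 0.4595 -0.1311  0.113 ] F [-0.   5.2  2.7] w0.0112 g35.7
0.60 t52.6 [ 0.457  -0.1365  0.1061] F [-3.5  4.9  2. ] w0.0110 g35.9
0.40 t53.0 [ 0.4551 -0.1404  0.0983] F [-4.7  4.2  2.3] w0.0111 g36.1
0.20 t53.2 [ 0.454  -0.1429  0.0897] F [-1.9  2.4  2.1] w0.0112 g36.2
0.00 t53.5 [ 0.4538 -0.1438  0.0819] F [-4.6  2.  14.1] w0.0112 g38.9
-0.07 t53.8 [ 0.4539 -0.1437  0.0796] F [-10.5   5.4  26.9] w0.0114 g42.1
press t56.9 [ 0.4537 -0.146   0.1038] F [-5.5  0.1 25.3] w0.0003 g12.9
 t58.2 [ 0.499  -0.1165  0.2785] F [-0.1  0.4 -0.7] w-0.0001 g0.0
```

View pics/p4.png

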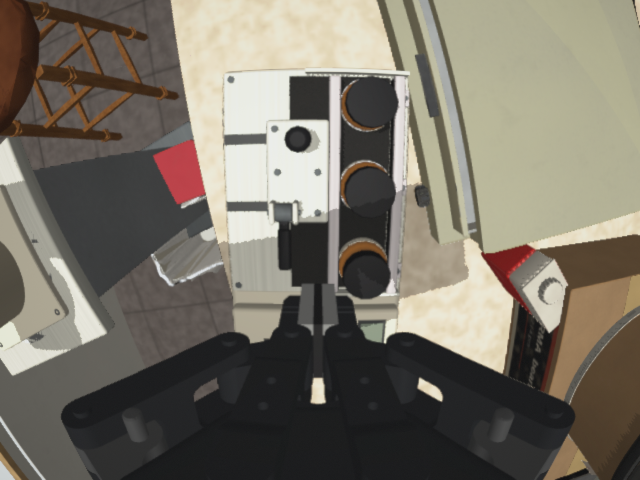

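The lever lies level, from (283,212) to (285,268), and the bar holds all three jars against the fence. Now the selector, counter-clockwise from about 1.17 to π.

```bash
python3 - <<'E'
from h import *
S=np.array([.4258,-.2400]); y0=PSI+1.17
manip.command_gripper(.032,20); go(S,.18,y0); line(S,.089,rate=.12); stat("at")
manip.command_gripper(0); stat("grip"); 
for y in np.linspace(y0,PSI+np.pi,5)[1:]:
    go(S,.089,y); stat("%.2f"%y)
manip.hold(.3); e=Ro.from_rotvec(manip.get_ee_rot()).as_matrix()[:,0]; print("yaw-PSI",np.arctan2(e[1],e[0])-PSI)
manip.command_gripper(.032); line(S,.18); 
go(S+.01*EX,.22,PSI+np.pi/2); W=look("s1"); stat()
u,v=np.round(wpix(W,[*S,.08])).astype(int); print(u,v)
c=W["im"][max(v-60,0):v+60,u-80:u+80,::-1]; cv2.imwrite("pics/s1c.png",cv2.resize(c,None,fx=4.5,fy=4.5,interpolation=2))
E
```

```text
at t60.2 [ 0.4265 -0.2401  0.0896] F [-0.9 -0.1 -0. ] w0.0318 g0.0
grip t60.5 [ 0.4263 -0.2402  0.0898] F [-0.1  1.6  7.8] w0.0101 g24.9
1.22 t61.1 [ 0.4254 -0.2396  0.0898] F [-2.   3.4 10.9] w0.0104 g25.5
1.72 t61.6 [ 0.4244 -0.2395  0.0898] F [-7.3  2.1 14.9] w0.0104 g26.0
2.21 t62.2 [ 0.4234 -0.2398  0.0897] F [-11.8  -1.5  16.5] w0.0106 g26.3
2.70 t62.7 [ 0.4228 -0.2406  0.0898] F [-15.9  -8.5  17.4] w0.0107 g26.4
yaw-PSI 3.142608514610534
 t65.6 [ 0.4346 -0.2441  0.2195] F [-0.5 -0.6 -0.1] w0.0320 g0.0
305 231
```

View pics/s1c.png

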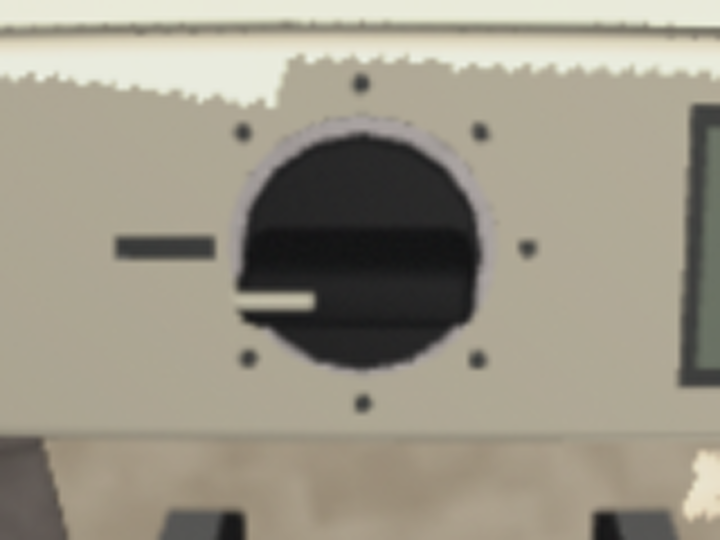

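The white pointer, from (235,301) to (315,301), is parallel to the long mark and on its side of the dial. I'll finish with an overall check from the top camera.

```bash
python3 - <<'E'
from h import *
go((.20,-.55),.28,.26); stat()
c=manip.camera("top")["image"][180:330,130:530,::-1]; cv2.imwrite("pics/f.png",cv2.resize(c,None,fx=2,fy=2,interpolation=2))
E
```

```text
t67.0 [ 0.2007 -0.5493  0.2797] F [ 0.1 -0.4 -0.2] w0.0322 g0.0
```

View pics/f.png

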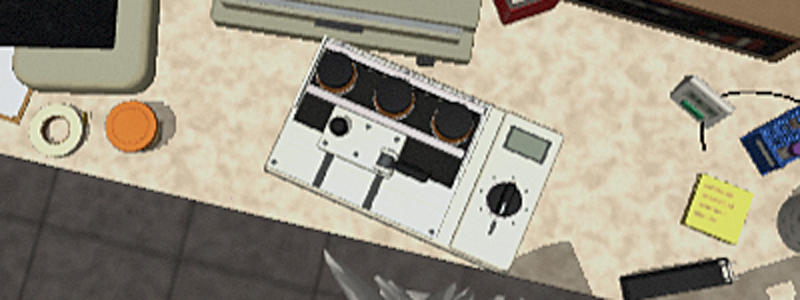

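The top view shows the three jars clamped at (336,73), (393,100) and (453,124), the lever down, and the cup, tape, timer and notes where they were.

```bash
python3 -c "
from rig import manip
print(manip.sign_off())"
```

```text
the job is handed in; nothing more can be done
None
```

The job is handed in: all three jars present are clamped against the fence with the lever locked down, the selector points at the long mark (turned the shorter way), and nothing else on the worktop was moved; it took about 67 s of the 210 s allowed.

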